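# Extend and clamp the leg of a bread display stand

### The arm

A 7-joint arm with a two-finger parallel gripper is mounted at the origin on the work surface. World frame = base frame: x ahead of the robot, y to its left, z up, the work surface at z = 0. Lengths are in m, angles in rad, forces in N, time in s.
With the tool pointing down it reaches from about 0.425 to 0.8 m from the base axis. Payload 8.3 kg.
Tool frame: the origin (TCP) lies at the very end of the fingers, on their centre line; the grasp point (between the pads) lies 19 mm behind it (manip.grip_point_offset is the z of the grasp point in the tool frame, in m); z points along the fingers, y is the direction in which the jaws open and shut (so a half turn about z gives the same grasp; the last joint's range is limited). The gripper opens to 85 mm and grips with 20 to 120 N. Pads are 22 mm wide; open, the fingers measure 114 mm over their backs; the gripper's body (76 mm by 85 mm) begins 54 mm behind the grasp point. The pads swing forward as they close: fully open they stand 13 mm farther back than shut.
Start: joints at [-0.063, 0.383, 0.016, 1.37, -0.006, 1.388, -0.046], TCP at [0.625, 0, 0.231] pointing down, gripper open.
Joint ranges: [-2.95, 2.95], [-0.25, 2.06], [-1.52, 1.56], [0.18, 2.33], [-1.44, 4.58], [0.02, 2.06], [-3.01, 3.01]. Speed limits (rad/s): [2.39, 2.39, 3.01, 3.01, 3.14, 3.14, 3.14].

### API

Orientations are given as a rotation vector (axis times angle).
In Python, from bench import manip gives the robot as it stands. The module is installed in compiled form; this text tells all that it offers.
- The arm moves only by the tool servo_tool, never from a script. Its argument "commands" is a list of rows, each an object of numbers: "tx", "ty", "tz": the shift along the tool's x, y, z in mm; "roll": the turn about the tool's z in degrees. A call has 1 to 5 rows; each row is the pose to reach, as a shift and turn from the pose commanded when the call began, along the tool's axes at that moment; what a row does not reach only later rows make up. A row lasts 1/12 s, in which the tool goes at most 41.7 mm and 7.16 degrees, less where a joint would pass 70% of its speed; a pose out of reach is approached as far as the arm can. A call with a gripper value outside its range is refused whole. "grip" is the finger opening in mm, from 0 to 85.4, set as the call begins (left out, the last holds). The fingers move at their own pace and stop on an object; the grip force is fixed at half the most. Time passes only in rows, so rows that repeat a pose let the fingers close. It gives the time, the measured TCP pose, the force and the opening at its end, in the units of the state.
- manip.state(): the state, without advancing time (a new reading comes with each control period).
- manip.camera(name): name is "scene" or "side" or "wrist"; returns a dict with "img" (480x640x3 uint8, red, green, blue), "fov_y" (degrees; the focal length in pixels is half the picture's height over the tangent of half this angle, whatever the lens; pixels are square), "cx", "cy" (the principal point, pixels), "k1" (the pictures are not rectified: a ray, as slopes to the right and down, at radius r is drawn at 1 + k1 r^2 times it, then the intrinsics apply), "camera_from_world" (4x4, takes a point from world to camera coordinates); the wrist camera has in their place "hand_eye" (4x4, takes a point from camera to tool coordinates, whose origin is the TCP and whose axes are the flange's). Camera axes: x right, y up, looking along -z (the intrinsics and any distortion apply to the point x, -y, -z); pixel columns grow to the right and rows downward; lengths in m; the calibration is good to about 2 mm. A picture is of the moment at which its call begins: read the wrist's pose just before it. There is no depth.
- manip.close_job(): hands the job in, once; it reports no verdict.
Trained networks look in a picture, given as the dict that the camera call returned (one of the last four; its "shot" number tells which), for a name from the list of things; names that differ only in an ending like _2 or _b are one class to them, and where a whole thing is asked for, a point or a joint stands for the part that bears it (a point fixed in the world has none). Each returns a list of dicts, best first, with "p" (0 to 1); they miss things now and then, are a little off and sometimes report something else, mostly with a low value. They report only what shows in the picture. A call takes as long as a camera call.
- manip.find_in(picture, target): "rect" ([left, top, right, bottom] in pixels, round what is visible of it).
- manip.masks_of(picture, target): "mask" (480x640 bool, what is visible of it) and "rect" ([left, top, right, bottom] in pixels, round what is visible of it).
- manip.mark_of(picture, target): "point" ([column, row] in pixels: a listed point, or the origin of a listed thing).
The state is a dict: "time_s": time; "qpos": joint angles; "joint_velocities": joint speeds; "effort": joint torques, N m; "tool_pos": TCP position; "tcp_rot": TCP orientation; "contact_force": force on the tool from outside, world axes, zero at the start; "wrist_torque": the same for the moment, N m; "opening": opening from 0.0 (shut) to 1.0 (fully open).
Only numpy, scipy, OpenCV 4.12 (cv2) and the standard library are available. Lean on these libraries where they do the work, as an engineer would, in place of code of your own. Each camera call takes 0.05 s, during which the arm holds its last target.

### The job

The bread display stand needs its pull-out leg extended before a second tray is hung on it: draw the leg out by its cross rail until you feel the rail come up against the stop clip on the guide rod, without pushing the clip out of place. Keep the rail on the clip and, still holding it, swing the cam lever fully closed (in line with the leg) by sliding your hand inwards along the rail; leave the lever open until the leg is at the clip. Finish while holding: the spring pulls the leg back in, so stay on the rail and keep it on the clip with the lever closed, and leave the other things on the counter where they are.

Things in the scene. Friction and masses are not known exactly. Their poses are not given: they have to be found in the camera images.
- stand: Bread display stand, fixed. Origin on the counter under the clamp collar's mouth; x points back under the tray of rolls (the leg comes out along -x), y left, z up. Black collar: y -58 to 24 mm, x 0 to 26, z to 78. Tray with rolls: from x 74 mm, 310 wide, up to 150 high. A 10 mm guide rod runs from the collar along -x to x -136 mm at y -42, z 60.
- leg: Sliding aluminium leg with a T cross rail at its outer end. Origin: rail centre on the leg axis, 60 mm up; axes as the stand's; slides along x only. Rail: bar along y from -60 to +149 mm, 14 mm thick (x), 16 tall. Starts 40 mm out of the collar, meets the clip after 25 to 52 mm, can move 70 mm. A spring pulls it in: 2 N at the start + 0.04 N/mm, friction 1 N. Rail is smooth (0.35).
- rail_grip (a point): Point at the middle of the rail's thickness and height, 118 mm along +y from the leg's origin, on the rail's long free arm, outside the open lever; axes as the stand's. A good place to pinch the rail from above, fingers closing along the stand's x.
- rail_stop (a point): Point on the rail's outer (-x) face that meets the clip's face, on the guide rod's line, at y -42 mm on the leg.
- clip: Dark steel stop clip, 24 mm wide (y), 26 tall, 14 thick, clamped on the guide rod; it marks the leg's length. Origin: centre of its face towards the rail (its body lies on the -x side of that). Axes as the stand's. It stands fast up to about 90 N; its place on the rod differs from start to start.
- lever (a joint): Cam lever's angle, rad: 0 fully open (leaning to the stand's +y, 36 degrees off the leg), 0.62 fully closed (in line with the leg, hard stop). Starts at 0 to 0.12. Turns in the level plane about an upright pin at x -4, y +18 mm on the stand; stays where left; takes 0.22 N m to turn.
- lever_tip (a point): Round end (18 mm across) of the steel cam lever, 100 mm from its pin. Lever: 12 mm wide, heights 77 to 97 mm, passing 9 mm over the rail's top (68 mm). Fingers that pinch the rail on the lever's outer (+y) side push it closed by sliding along the rail towards the leg. Closed, its outer flank is at y +24 mm on the stand (round end +27).
- shaker: Bystander, to be left alone: small glass shaker with steel cap, 36 mm across, 75 mm tall, on the counter in front of the rail. Origin at the centre of its underside.
- sign: Bystander, to be left alone: small wooden block with a blank slate card, 60 mm wide, 63 mm tall, standing beyond the rail's long end. Origin at the centre of its underside.
- mug: Bystander, to be left alone: white mug, 76 mm across, 85 mm tall, left part of the counter. Origin at the centre of its underside.
- jam: Bystander, to be left alone: glass jar with a brass lid, 68 mm across, 100 mm tall, left part of the counter. Origin at the centre of its underside.
- bowl: Bystander, to be left alone: white bowl, 124 mm across, 50 mm tall, right part of the counter. Origin at the centre of its underside.
- loaf: Bystander, to be left alone: loaf of bread, 200 mm long, 92 mm tall, right part of the counter. Origin at the centre of its underside.
- tongs: Bystander, to be left alone: steel serving tongs lying flat, 215 mm long, right front of the counter. Origin at the centre of its underside.

How it is judged:
On the way:
1. the leg is drawn out to the stop clip and held there, the lever still open (distance between rail_stop and clip below 0.004 m and contact force between the fingers and leg above 1 N and value of joint lever below 0.3 rad), for 0.2 s.
At the end, for the whole second after the job is handed in: Leg at its length: rail within 4 mm of the stop clip's face and at rest, the fingers still holding it (contact above 1 N), the cam lever closed to more than 0.56 of 0.62 rad, the clip within 4 mm of where it was (distance between rail_stop and clip below 0.004 m and contact force between the fingers and leg above 1 N and value of joint lever above 0.56 rad and linear speed of leg below 0.01 m/s and distance of clip from where it was at the start of the episode below 0.004 m); the arm keeps its last pose, push and grip.
It fails at once if the lever is half closed or more while the leg is more than 8 mm off the stop clip (value of joint lever above 0.32 rad and distance between rail_stop and clip above 0.008 m).
It fails at once if the stop clip is pushed out of place by more than 4 mm (distance of clip from where it was at the start of the episode above 0.004 m).
It fails at once if any of the other things on the counter (shaker, sign, mug, jam jar, bowl, loaf, tongs) is moved by more than 25 mm (distance of any of shaker, sign, mug, jam, bowl, loaf, tongs from where it was at the start of the episode above 0.025 m).
It also fails if it takes over 38 s, if anything falls off the work surface, if the arm or the gripper's body presses on something with over 40 N, if the wrist force passes 120 N, or if a joint passes its speed limit or range.

## Working session

There is one attempt and no reset: what is moved stays moved. The work goes in short steps, Python scripts to look and compute and a tool call to move; the robot and the scene stay as the last step left them, time stands still between calls to the robot, and variables do not carry over. Pictures are saved under pics/ and viewed, and the job is handed in when it is done.

Besides the shell and the picture viewer there is one more tool, called after "Emit:" in YAML: its name, and indented under it one key for each argument. servo_tool: Moves the arm, as the interface text tells. Its arguments: {"type":"object","properties":{"commands":{"type":"array","items":{"type":"object","properties":{"tx":{"type":"number"},"ty":{"type":"number"},"tz":{"type":"number"},"roll":{"type":"number"}}}},"grip":{"type":"number"}},"required":["commands"]}

```bash
mkdir -p pics
cat > h.py <<'E'
import numpy as np, cv2
from scipy.spatial.transform import Rotation as R
from bench import manip
def K(p):
    f=240/np.tan(np.radians(p['fov_y'])/2); return f
def T_wc(p,st=None):
    if 'camera_from_world' in p: return np.linalg.inv(np.array(p['camera_from_world']))
    T=np.eye(4);T[:3,:3]=R.from_rotvec(st['tcp_rot']).as_matrix();T[:3,3]=st['tool_pos'];return T@np.array(p['hand_eye'])
def ray(p,uv,st=None):
    f=K(p);d=np.array([(uv[0]-p['cx'])/f,(uv[1]-p['cy'])/f]);s=d.copy()
    for _ in range(30): s=d/(1+p['k1']*(s@s))
    T=T_wc(p,st);v=T[:3,:3]@np.array([s[0],-s[1],-1]);return T[:3,3],v/np.linalg.norm(v)
def onz(p,uv,z,st=None):
    o,v=ray(p,uv,st);return o+v*(z-o[2])/v[2]
def tri(rs):
    A=0;b=0
    for o,v in rs:
        P=np.eye(3)-np.outer(v,v);A=A+P;b=b+P@o
    x=np.linalg.solve(A,b);return x,[np.linalg.norm((np.eye(3)-np.outer(v,v))@(x-o)) for o,v in rs]
def proj(p,X,st=None):
    c=np.linalg.inv(T_wc(p,st))@np.append(X,1);s=np.array([c[0],-c[1]])/-c[2];s=s*(1+p['k1']*(s@s));return s*K(p)+[p['cx'],p['cy']]
def save(p,n): cv2.imwrite('pics/'+n+'.png',p['img'][:,:,::-1])
E
python3 - <<'E'
from h import *
st=manip.state();print({k:np.round(v,3) for k,v in st.items()})
ps={}
for n in ['scene','side','wrist']:
    p=manip.camera(n);save(p,n+'0');ps[n]=p
    print(n,p['fov_y'],p['cx'],p['cy'],p['k1'])
    for t in ['rail_grip','rail_stop','clip','lever_tip','stand','leg']+(['shaker','sign'] if n!='wrist' else []):
        m=manip.mark_of(p,t);print(n,t,[(np.round(q['point']),round(q['p'],2)) for q in m[:2]])
        if m: ps[n,t]=ray(p,m[0]['point'],st)
for t in ['rail_grip','rail_stop','clip','lever_tip','stand','leg','shaker','sign']:
    rs=[ps[n,t] for n in ['scene','side','wrist'] if (n,t) in ps]
    if len(rs)>1:
        x,e=tri(rs);print(t,len(rs),np.round(x,4),np.round(e,4))
E
```

```text
{'time_s': np.float64(0.0), 'qpos': array([-0.063,  0.384,  0.016,  1.371, -0.006,  1.388, -0.046]), 'joint_velocities': array([-0.002, -0.   , -0.002,  0.002,  0.   , -0.002, -0.   ]), 'effort': array([-0.0000e+00, -6.2759e+01,  8.4400e-01, -3.7183e+01,  1.7000e-02,
        1.4000e-02, -0.0000e+00]), 'tool_pos': array([0.624, 0.   , 0.23 ]), 'tcp_rot': array([-2.220e+00, -2.221e+00,  2.000e-03]), 'contact_force': array([ 0.008, -0.552, -0.391]), 'wrist_torque': array([-0.06 , -0.014,  0.024]), 'opening': np.float64(0.995)}
scene 46.847406825147814 317.11956881802826 234.69758628462648 -0.12128967079633612
scene rail_grip []
scene rail_stop [(array([358., 238.]), 0.73)]
scene clip [(array([346., 233.]), 0.56)]
scene lever_tip [(array([354., 196.]), 0.72)]
scene stand [(array([375., 243.]), 0.72)]
scene leg [(array([364., 222.]), 0.54)]
scene shaker [(array([314., 230.]), 0.77)]
scene sign []
side 57.006422742899005 317.8284511370233 240.87210519365337 -0.10590472828634584
side rail_grip [(array([276., 304.]), 0.79), (array([282., 457.]), 0.27)]
side rail_stop [(array([269., 262.]), 0
[... 353 characters left out ...]
7669671003
wrist rail_grip [(array([109., 176.]), 0.64), (array([198., 181.]), 0.56)]
wrist rail_stop [(array([234., 162.]), 0.58)]
wrist clip []
wrist lever_tip [(array([112.,  31.]), 0.65)]
wrist stand [(array([278.,  96.]), 0.69), (array([224., 109.]), 0.59)]
wrist leg [(array([224., 113.]), 0.9), (array([110., 176.]), 0.57)]
rail_grip 2 [0.479  0.0772 0.0304] [0.0676 0.0676]
rail_stop 3 [0.5495 0.0469 0.0586] [0.0048 0.0018 0.006 ]
clip 2 [0.5139 0.0368 0.0552] [0.0004 0.0004]
lever_tip 3 [0.4641 0.1424 0.0845] [0.0078 0.0035 0.0045]
stand 3 [0.5746 0.1003 0.004 ] [0.0041 0.0059 0.0028]
leg 3 [0.5395 0.0933 0.0636] [0.0073 0.0081 0.0068]
shaker 2 [ 0.4054  0.0179 -0.0054] [0.0003 0.0003]
```

```bash
python3 -c "
import cv2,numpy as np
a=cv2.imread('pics/scene0.png')[140:320,240:480];b=cv2.imread('pics/side0.png')[200:400,180:420]
cv2.imwrite('pics/c1.png',cv2.resize(a,None,fx=3.3,fy=3.3));cv2.imwrite('pics/c2.png',cv2.resize(b,None,fx=3,fy=3))"
```

```text
(no output)
```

View pics/c1.png

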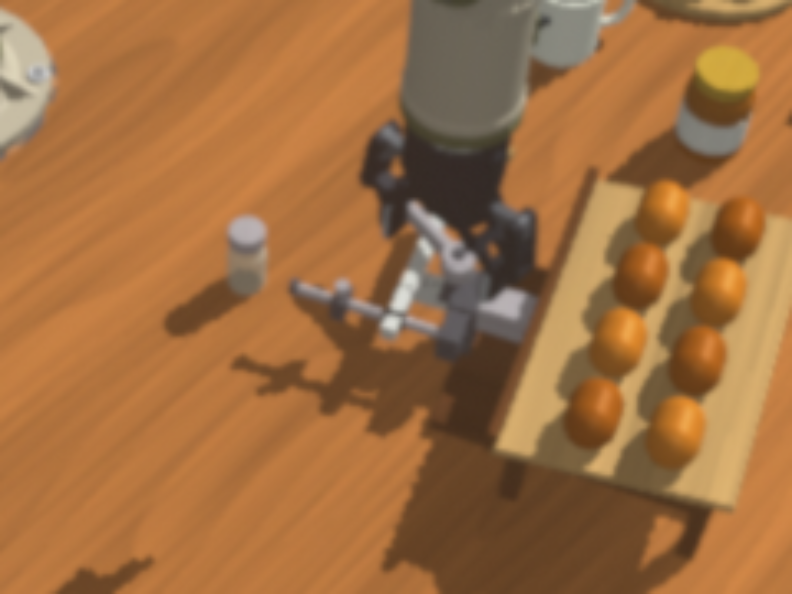

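View pics/c2.png

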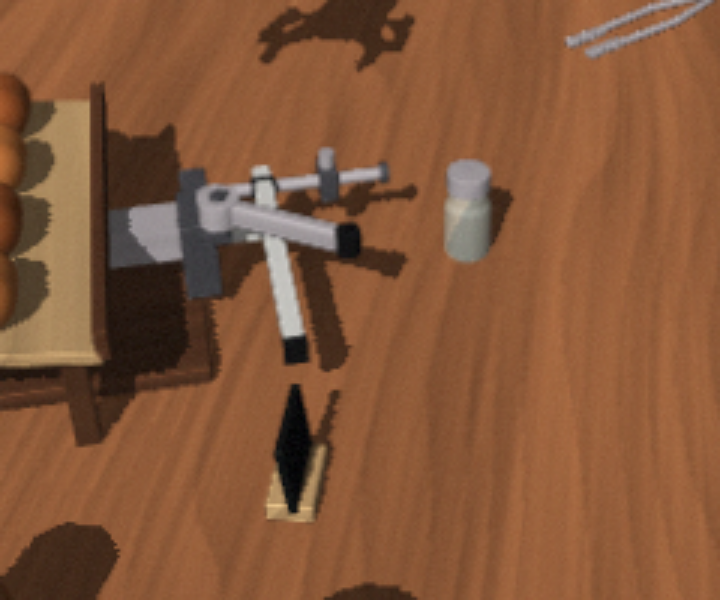

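View pics/wrist0.png

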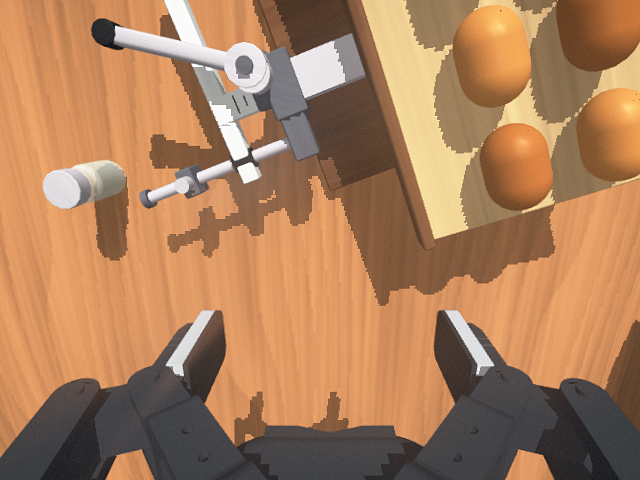

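View pics/side0.png

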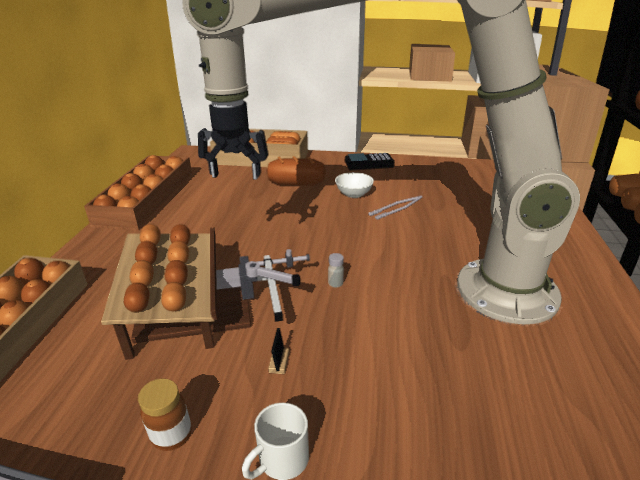

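```bash
cat > fit.py <<'E'
from h import *
from scipy.optimize import least_squares
def W(q,X):
    c,s=np.cos(q[2]),np.sin(q[2]);return np.array([q[0]+c*X[0]-s*X[1],q[1]+s*X[0]+c*X[1],X[2]])
def mod(q):
    a=np.pi-(0.628-q[4])
    return dict(rod=(-.136,-.042,.06),pin=(-.004,.018,.1),tip=(-.004+.1*np.cos(a),.018+.1*np.sin(a),.097),rn=(q[3],-.06,.068),rp=(q[3],.149,.064),clip=(q[5]-.007,-.042,.064))
def fit(ps,st,obs):
    def res(q):
        m=mod(q);return np.concatenate([(proj(ps[n],W(q,np.array(m[k])),st)-uv) for (n,k),uv in obs.items()])
    r=least_squares(res,[.58,.1,.3,-.05,.05,-.09],loss='soft_l1',x_scale=[.01,.01,.1,.01,.1,.01])
    return r.x,dict(zip(obs,np.round(res(r.x).reshape(-1,2),1)))
E
python3 - <<'E'
from fit import *
st=manip.state();ps={n:manip.camera(n) for n in ['scene','side','wrist']}
obs={('wrist','rod'):(148,199),('side','rod'):(307.5,257.5),('scene','rod'):(329.7,227),('wrist','pin'):(245,65),('side','pin'):(253,265),('scene','pin'):(378.8,218.2),
('wrist','tip'):(105,33),('side','tip'):(296,279),('scene','tip'):(365,203.6),('wrist','rn'):(251,178),('side','rn'):(267.3,255.7),('scene','rn'):(358.8,238.5),('side','rp'):(278.5,317),('wrist','clip'):(189,181),('side','clip'):(289,258)}
q,r=fit(ps,st,obs);print(np.round(q,4));print(r)
for k,X in mod(q).items(): print(k,np.round(W(q,X),4))
print('grip',W(q,(q[3],.118,.06)), R.from_rotvec(st['tcp_rot']).as_matrix().round(3))
for t,z in (('shaker',0),('sign',0)):
    m=manip.mark_of(ps['side'],t); w=onz(ps['side'],m[0]['point'],z);c,s=np.cos(q[2]),np.sin(q[2]);d=w[:2]-q[:2];print(t,w,'stand',c*d[0]+s*d[1],-s*d[0]+c*d[1])
E
```

```text
[ 0.578   0.1037  0.3598 -0.0416  0.0571 -0.0855]
{('wrist', 'rod'): array([-0.8, -0.6]), ('side', 'rod'): array([ 0.7, -0.4]), ('scene', 'rod'): array([-1.2,  0.1]), ('wrist', 'pin'): array([ 0.7, -2.8]), ('side', 'pin'): array([-1.4, -0.4]), ('scene', 'pin'): array([ 0.7, -1.6]), ('wrist', 'tip'): array([-0.8, -0.2]), ('side', 'tip'): array([-0.6, -3.5]), ('scene', 'tip'): array([-7.3, -7.9]), ('wrist', 'rn'): array([0.5, 2.6]), ('side', 'rn'): array([-1. , -0.7]), ('scene', 'rn'): array([-1.4,  1.3]), ('side', 'rp'): array([ 0.2, -1.2]), ('wrist', 'clip'): array([0.3, 0.4]), ('side', 'clip'): array([0.5, 0. ])}
rod [0.4655 0.0165 0.06  ]
pin [0.5679 0.1192 0.1   ]
tip [0.4702 0.1401 0.097 ]
rn [0.5602 0.0329 0.068 ]
rp [0.4866 0.2286 0.064 ]
clip [0.5062 0.0319 0.064 ]
grip [0.49754519 0.19953605 0.06      ] [[-0.  1. -0.]
 [ 1.  0.  0.]
 [ 0. -0. -1.]]
shaker [0.40611297 0.02924612 0.        ] stand -0.18712695843857682 -0.009194817014706286
sign [0.48016664 0.28566883 0.        ] stand -0.027533677856272434 0.2047363286389131
```

Emit:
servo_tool:
  commands:
    - {"tx":30,"ty":-19,"roll":-5}
    - {"tx":60,"ty":-38,"roll":-10}
    - {"tx":90,"ty":-57,"roll":-15}
    - {"tx":120,"ty":-76,"roll":-20.6}
    - {"tx":150,"ty":-95,"roll":-20.6}
  grip: 50

```text
invalid input
```

Emit:
servo_tool:
  commands:
    - {"tx":30,"ty":-19,"tz":0,"roll":-5}
    - {"tx":60,"ty":-38,"tz":0,"roll":-10}
    - {"tx":90,"ty":-57,"tz":0,"roll":-15}
    - {"tx":120,"ty":-76,"tz":0,"roll":-20.6}
    - {"tx":150,"ty":-95,"tz":0,"roll":-20.6}
  grip: 50

```text
time_s: 1.92
tool_pos: [0.5289, 0.1512, 0.2315]
tcp_rot: [1.78, 2.588, 0.0]
contact_force: [0.9, 1.5, 0.4]
opening: 0.585
```

Run:
```python
from h import *
st=manip.state();p=manip.camera('wrist');save(p,'w1')
from fit import W
q=[0.578,0.1037,0.3598,-0.0416,0.0571,-0.0855]
for n,X in dict(grip=(q[3],.118,.068),rp=(q[3],.149,.068),rn=(q[3],-.06,.068),rod=(-.136,-.042,.06),pin=(-.004,.018,.1),tip=(-.088,.072,.097)).items(): print(n,proj(p,W(q,X),st).round(1))
p=manip.camera('side');save(p,'s1')
```

```text
grip [314.2 151.6]
rp [314.  111.6]
rn [315.4 340.7]
rod [218.8 319.2]
pin [359.5 280.7]
tip [253.5 214.8]
```

View pics/w1.png

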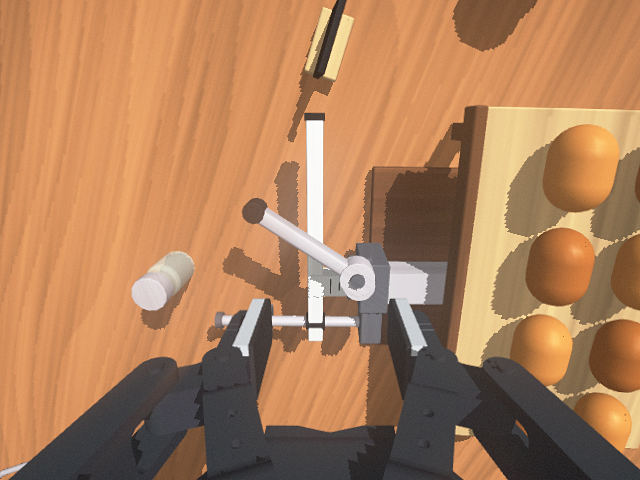

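The wrist view shows the rail vertical at column 315, with its far end at row 114. The lever tip is at (255,211) and the rod end at (219,319). All of these match the fit, so I'm descending onto the grip point.

Emit:
servo_tool:
  commands:
    - {"tx":28,"ty":-6,"tz":20,"roll":0}
    - {"tx":56,"ty":-11.5,"tz":45,"roll":0}
    - {"tx":56,"ty":-11.5,"tz":80,"roll":0}
    - {"tx":56,"ty":-11.5,"tz":110,"roll":0}
    - {"tx":56,"ty":-11.5,"tz":130,"roll":0}

```text
time_s: 2.43
tool_pos: [0.4982, 0.198, 0.0985]
tcp_rot: [-1.787, -2.582, 0.004]
contact_force: [0.3, -0.7, -0.4]
opening: 0.585
```

Emit:
servo_tool:
  commands:
    - {"tx":0,"ty":0,"tz":20,"roll":0}
    - {"tx":0,"ty":0,"tz":40,"roll":0}
    - {"tx":0,"ty":0,"tz":60,"roll":0}
    - {"tx":0,"ty":0,"tz":60,"roll":0}

```text
time_s: 2.77
tool_pos: [0.4972, 0.1969, 0.0375]
tcp_rot: [-1.787, -2.58, 0.009]
contact_force: [-1.3, 0.2, -0.2]
opening: 0.589
```

Run:
```python
from h import *
st=manip.state();p=manip.camera('wrist');save(p,'w2');print(st['time_s'],st['tool_pos'],st['contact_force'],st['opening'])
p=manip.camera('side');save(p,'s2')
a=cv2.imread('pics/s2.png')[200:400,180:420];cv2.imwrite('pics/s2c.png',cv2.resize(a,None,fx=3,fy=3))
```

```text
2.7667 [0.49724412 0.19686725 0.03750168] [-1.31157852  0.22762146 -0.24483289] 0.5889627126654644
```

View pics/w2.png

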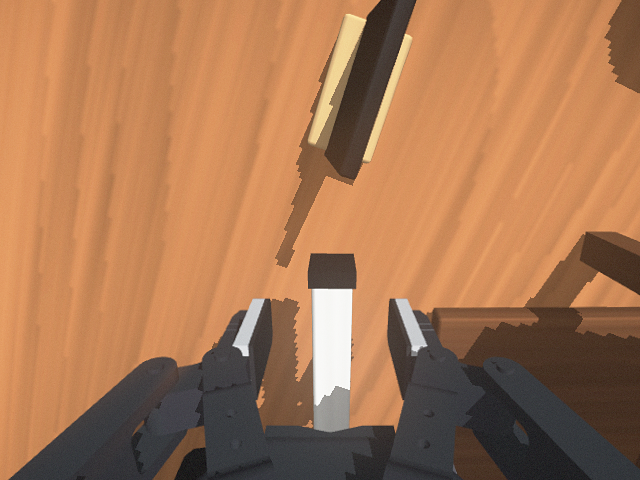

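View pics/s2c.png

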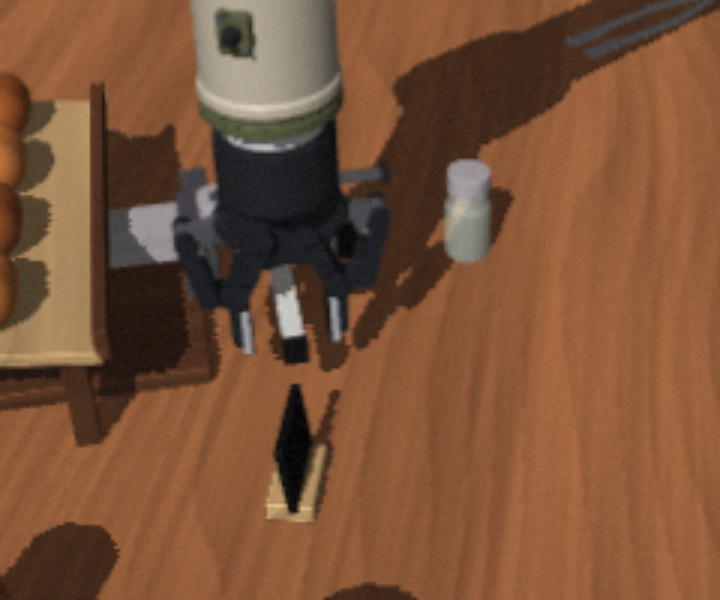

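Emit:
servo_tool:
  commands:
    - {"tx":0,"ty":0,"tz":-3,"roll":0}
    - {"tx":0,"ty":0,"tz":-3,"roll":0}
    - {"tx":0,"ty":0,"tz":-3,"roll":0}
    - {"tx":0,"ty":0,"tz":-3,"roll":0}
    - {"tx":0,"ty":0,"tz":-3,"roll":0}
  grip: 16

```text
time_s: 3.28
tool_pos: [0.499, 0.1982, 0.0449]
tcp_rot: [-1.788, -2.583, 0.001]
contact_force: [-4.2, -1.6, 2.3]
opening: 0.19
```

Emit:
servo_tool:
  commands:
    - {"tx":0,"ty":-3,"tz":0,"roll":0}
    - {"tx":0,"ty":-6,"tz":0,"roll":0}
    - {"tx":0,"ty":-9,"tz":0,"roll":0}
    - {"tx":0,"ty":-12,"tz":0,"roll":0}
    - {"tx":0,"ty":-15,"tz":0,"roll":0}

```text
time_s: 3.7
tool_pos: [0.4861, 0.1934, 0.0449]
tcp_rot: [1.788, 2.582, 0.003]
contact_force: [3.4, 0.9, 1.2]
opening: 0.185
```

Emit:
servo_tool:
  commands:
    - {"tx":0,"ty":-3,"tz":3,"roll":0}
    - {"tx":0,"ty":-6,"tz":3,"roll":0}
    - {"tx":0,"ty":-9,"tz":3,"roll":0}
    - {"tx":0,"ty":-11,"tz":3,"roll":0}
    - {"tx":0,"ty":-13,"tz":3,"roll":0}

```text
time_s: 4.12
tool_pos: [0.4731, 0.1885, 0.0413]
tcp_rot: [-1.788, -2.583, -0.0]
contact_force: [3.6, 0.5, 0.6]
opening: 0.185
```

Emit:
servo_tool:
  commands:
    - {"tx":0,"ty":-1,"tz":0,"roll":0}
    - {"tx":0,"ty":-2,"tz":0,"roll":0}
    - {"tx":0,"ty":-3,"tz":0,"roll":0}
    - {"tx":0,"ty":-4,"tz":0,"roll":0}

```text
time_s: 4.45
tool_pos: [0.4695, 0.1872, 0.0413]
tcp_rot: [-1.788, -2.583, -0.0]
contact_force: [4.1, 1.3, 0.4]
opening: 0.187
```

Run:
```python
from h import *
p=manip.camera('side');save(p,'s3')
a=cv2.imread('pics/s3.png')[220:340,220:340];cv2.imwrite('pics/s3c.png',cv2.resize(a,None,fx=5,fy=5))
```

```text
(no output)
```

View pics/s3c.png

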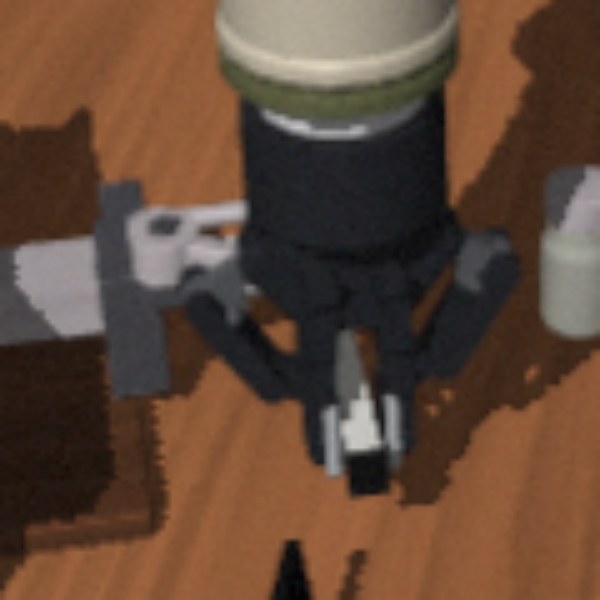

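The rail is following the fingers, and the force is still only the spring's 4 N. I'll keep creeping out.

Emit:
servo_tool:
  commands:
    - {"tx":0,"ty":-1,"tz":0,"roll":0}
    - {"tx":0,"ty":-2,"tz":0,"roll":0}
    - {"tx":0,"ty":-3,"tz":0,"roll":0}

```text
time_s: 4.75
tool_pos: [0.4667, 0.1861, 0.0413]
tcp_rot: [-1.788, -2.583, -0.0]
contact_force: [2.8, 2.3, -0.2]
opening: 0.19
```

Emit:
servo_tool:
  commands:
    - {"tx":0,"ty":-1,"tz":0,"roll":0}
    - {"tx":0,"ty":-2,"tz":0,"roll":0}

```text
time_s: 4.92
tool_pos: [0.4648, 0.1854, 0.0413]
tcp_rot: [-1.788, -2.583, -0.0]
contact_force: [3.9, 1.9, -0.6]
opening: 0.191
```

Emit:
servo_tool:
  commands:
    - {"tx":0,"ty":-1,"tz":0,"roll":0}
    - {"tx":0,"ty":-1.5,"tz":0,"roll":0}

```text
time_s: 5.08
tool_pos: [0.4637, 0.185, 0.0414]
tcp_rot: [1.788, 2.583, 0.001]
contact_force: [6.0, 3.2, -2.5]
opening: 0.186
```

Emit:
servo_tool:
  commands:
    - {"tx":0,"ty":-1,"tz":0,"roll":0}
    - {"tx":0,"ty":-1.5,"tz":0,"roll":0}

```text
time_s: 5.25
tool_pos: [0.4635, 0.1849, 0.0416]
tcp_rot: [1.787, 2.581, 0.005]
contact_force: [12.0, 4.5, -7.1]
opening: 0.19
```

Emit:
servo_tool:
  commands:
    - {"tx":0,"ty":-1,"tz":0,"roll":0}
    - {"tx":0,"ty":-1,"tz":0,"roll":0}

```text
time_s: 5.42
tool_pos: [0.4635, 0.1849, 0.0418]
tcp_rot: [1.787, 2.581, 0.007]
contact_force: [13.4, 5.5, -7.1]
opening: 0.191
```

Emit:
servo_tool:
  commands:
    - {"tx":0,"ty":0,"tz":0,"roll":0}
    - {"tx":0,"ty":0,"tz":0,"roll":0}
    - {"tx":0,"ty":0,"tz":0,"roll":0}
    - {"tx":-4,"ty":0,"tz":0,"roll":0}
    - {"tx":-8,"ty":0,"tz":0,"roll":0}

```text
time_s: 5.83
tool_pos: [0.4658, 0.1792, 0.0424]
tcp_rot: [1.785, 2.583, 0.009]
contact_force: [8.4, 9.3, 0.3]
opening: 0.194
```

Run:
```python
from h import *
st=manip.state();print(st['tool_pos'],st['contact_force'])
for n in ('side','scene'):
    p=manip.camera(n)
    a=p['img'][:,:,::-1];a=a[220:340,220:340] if n=='side' else a[170:270,300:400]
    cv2.imwrite('pics/%s4c.png'%n,cv2.resize(a,None,fx=5,fy=5))
```

```text
[0.46579208 0.17921092 0.04237811] [8.44994702 9.29017762 0.25380128]
```

View pics/scene4c.png

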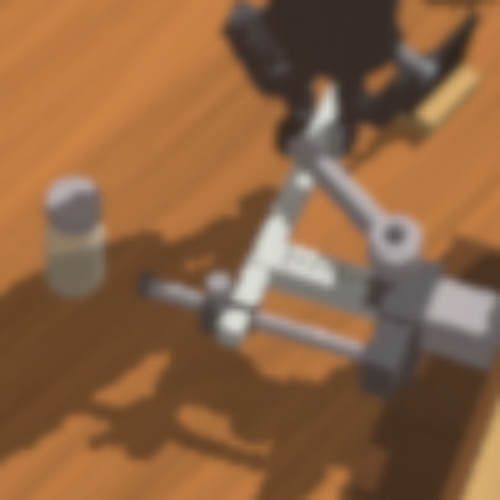

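The scene view shows the rail's short end against the dark clip at about (218,310) in the crop. The lever is still open, so I'll slide inwards.

Emit:
servo_tool:
  commands:
    - {"tx":-5,"ty":0,"tz":0,"roll":0}
    - {"tx":-10,"ty":0,"tz":0,"roll":0}
    - {"tx":-15,"ty":0,"tz":0,"roll":0}
    - {"tx":-20,"ty":0,"tz":0,"roll":0}
    - {"tx":-25,"ty":0,"tz":0,"roll":0}

```text
time_s: 6.35
tool_pos: [0.4741, 0.1569, 0.0425]
tcp_rot: [1.784, 2.585, 0.01]
contact_force: [6.2, 12.2, -0.8]
opening: 0.187
```

Emit:
servo_tool:
  commands:
    - {"tx":-4,"ty":0,"tz":0,"roll":0}
    - {"tx":-8,"ty":0,"tz":0,"roll":0}
    - {"tx":-12,"ty":0,"tz":0,"roll":0}

```text
time_s: 6.6
tool_pos: [0.4785, 0.1454, 0.0425]
tcp_rot: [1.784, 2.585, 0.01]
contact_force: [6.5, 12.7, 0.5]
opening: 0.191
```

Emit:
servo_tool:
  commands:
    - {"tx":-5,"ty":0,"tz":0,"roll":0}
    - {"tx":-10,"ty":0,"tz":0,"roll":0}
    - {"tx":-15,"ty":0,"tz":0,"roll":0}
    - {"tx":-20,"ty":0,"tz":0,"roll":0}

```text
time_s: 6.93
tool_pos: [0.4854, 0.1268, 0.0424]
tcp_rot: [1.784, 2.585, 0.009]
contact_force: [6.9, 12.4, 0.2]
opening: 0.186
```

Emit:
servo_tool:
  commands:
    - {"tx":-4,"ty":0,"tz":0,"roll":0}
    - {"tx":-8,"ty":0,"tz":0,"roll":0}
    - {"tx":-11,"ty":0,"tz":0,"roll":0}

```text
time_s: 7.18
tool_pos: [0.4894, 0.1163, 0.0424]
tcp_rot: [1.785, 2.585, 0.009]
contact_force: [6.8, 11.8, 0.6]
opening: 0.185
```

Emit:
servo_tool:
  commands:
    - {"tx":-1.5,"ty":0,"tz":0,"roll":0}
    - {"tx":-3,"ty":0,"tz":0,"roll":0}

```text
time_s: 7.35
tool_pos: [0.4904, 0.1136, 0.0424]
tcp_rot: [1.785, 2.585, 0.009]
contact_force: [6.1, 11.2, 0.4]
opening: 0.192
```

Emit:
servo_tool:
  commands:
    - {"tx":-1,"ty":0,"tz":0,"roll":0}
    - {"tx":-2,"ty":0,"tz":0,"roll":0}

```text
time_s: 7.52
tool_pos: [0.4909, 0.1124, 0.0424]
tcp_rot: [1.784, 2.585, 0.009]
contact_force: [4.5, 16.6, 1.3]
opening: 0.192
```

Emit:
servo_tool:
  commands:
    - {"tx":-1,"ty":0,"tz":0,"roll":0}
    - {"tx":-2,"ty":0,"tz":0,"roll":0}

```text
time_s: 7.68
tool_pos: [0.4909, 0.1122, 0.0424]
tcp_rot: [-1.782, -2.586, -0.011]
contact_force: [3.0, 21.1, 2.1]
opening: 0.185
```

Run:
```python
from h import *
st=manip.state();print(st['tool_pos'],st['contact_force'])
for n in ('side','scene'):
    p=manip.camera(n)
    a=p['img'][:,:,::-1];a=a[220:340,220:340] if n=='side' else a[170:270,300:400]
    cv2.imwrite('pics/%s5c.png'%n,cv2.resize(a,None,fx=5,fy=5,interpolation=cv2.INTER_CUBIC))
```

```text
[0.49088899 0.11221574 0.04235134] [ 2.99740298 21.12068482  2.13854282]
```

View pics/scene5c.png

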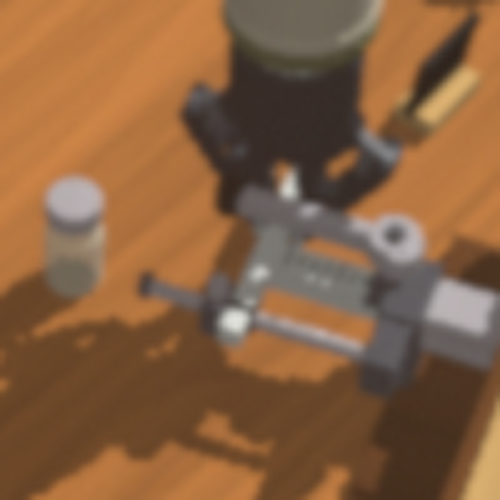

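View pics/side5c.png

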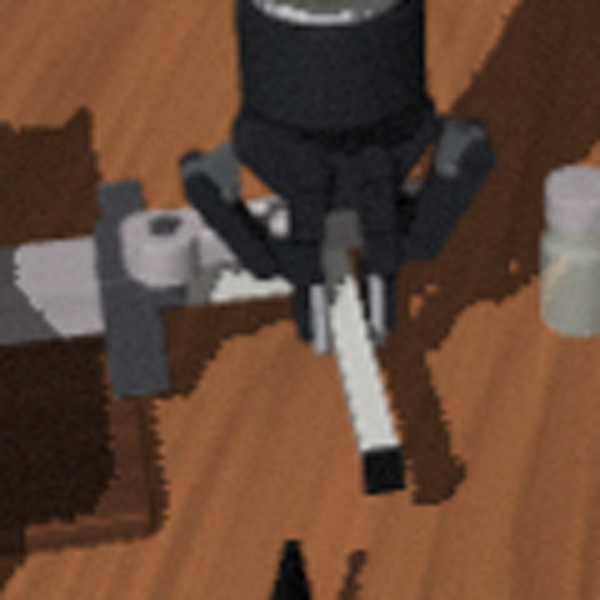

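Run:
```python
from fit import *
p=manip.camera('scene');q=np.array([0.578,0.1037,0.3598,-0.0416,0.0571,-0.0855])
for a in (.45,.55,.62):
    q[4]=a;m=mod(q);print(a,[((proj(p,W(q,np.array(m[k])))-[300,170])*5).round() for k in('pin','tip')])
w=onz(p,(300+250/5,170+198/5),.097);print(w)
print([ (np.round(m['point'],1),round(m['p'],2)) for m in manip.mark_of(p,'lever_tip')], manip.state()['contact_force'])
```

```text
0.45 [array([397., 233.]), array([245., 165.])]
0.55 [array([397., 233.]), array([237., 177.])]
0.62 [array([397., 233.]), array([233., 185.])]
[0.48756443 0.0841749  0.097     ]
[(array([346.8, 209.3]), 0.88)] [ 2.37128675 17.74993957  0.83664551]
```

Emit:
servo_tool:
  commands:
    - {"tx":0,"ty":-1,"tz":0,"roll":0}
    - {"tx":0,"ty":-1,"tz":0,"roll":0}
    - {"tx":0,"ty":-1,"tz":0,"roll":0}
    - {"tx":0,"ty":-1,"tz":0,"roll":0}

```text
time_s: 8.22
tool_pos: [0.4909, 0.1122, 0.0424]
tcp_rot: [-1.782, -2.587, -0.013]
contact_force: [8.1, 19.8, -3.8]
opening: 0.186
```

Emit:
servo_tool:
  commands:
    - {"tx":0,"ty":0,"tz":0,"roll":0}
    - {"tx":0,"ty":0,"tz":0,"roll":0}
    - {"tx":0,"ty":0,"tz":0,"roll":0}
    - {"tx":0,"ty":0,"tz":0,"roll":0}
    - {"tx":0,"ty":0,"tz":0,"roll":0}

```text
time_s: 8.63
tool_pos: [0.4909, 0.1122, 0.0424]
tcp_rot: [-1.782, -2.587, -0.013]
contact_force: [8.9, 19.6, -2.9]
opening: 0.187
```

Run:
```python
from h import *
print(manip.close_job());st=manip.state();print(st['tool_pos'],st['contact_force'])
p=manip.camera('scene');cv2.imwrite('pics/end.png',cv2.resize(p['img'][170:270,300:400,::-1],None,fx=5,fy=5))
```

```text
the job is handed in; nothing more can be done
None
the job is handed in; nothing more can be done
```

The leg is drawn out to the stop clip and the cam lever is closed. I handed the job in at about 8.6 s with the fingers still holding the rail on the clip.

- **Leg to clip:** I straddled the rail at the grip point with the fingers loosely closed, then pulled. The pull stayed at about 4 N (the spring) until the rail met the clip after about 37 mm, the distance the cameras had predicted. It then rose to about 14 N, with the hand stopped and the lever still open. I held it there for more than 0.25 s before sliding.
- **Lever:** I slid the hand inwards along the rail, keeping 8–15 N of pull. It met a hard stop at about y +38 mm on the stand, where the closed lever's round end should be. The lever tip in the scene picture matched the fully closed position to within a few pixels.
- **Last readings:** The hand was still, with about 15 N of pull towards the clip and 15 N against the lever. The pull never came near the clip's 90 N.
- **Not checked:** I measured neither the clip's position nor the bystanders' positions again at the end. In the last pictures the rail was against the clip, and the shaker and sign stood where they were. A final picture after handing in was refused. An early move call was also refused because it left out the tz value; nothing moved.

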